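Lay the tower post in the V-block jig

ROBOT

A 7-joint arm with a two-finger parallel gripper is mounted at the origin on the work surface. World frame = base frame: x ahead of the robot, y to its left, z up, the work surface at z = 0. Lengths are in m, angles in rad, forces in N, time in s.
With the tool pointing down it reaches from about 0.4 to 0.875 m from the base axis. Payload 4.4 kg.
Tool frame: the origin (TCP) lies at the very end of the fingers, on their centre line; the grasp point (between the pads) lies 19 mm behind it (r.hold_point_z is the distance from the TCP to the grasp point, in m); z points along the fingers, y is the line along which they close (so a half turn about z gives the same grasp; the last joint's range is limited). The gripper opens to 85 mm and grips with 20 to 120 N. Pads are 22 mm wide; open, the fingers measure 114 mm over their backs; the gripper's body (76 mm by 85 mm) begins 54 mm behind the grasp point. The pads swing forward as they close: fully open they stand 13 mm farther back than shut.
Start: joints at [1.125, 0.628, 0.038, 1.517, -0.027, 0.996, -0.02], TCP at [0.241, -0.604, 0.231] pointing down, gripper open.
Joint ranges: [-3.06, 3.06], [-0.37, 2.12], [-1.25, 1.32], [0.18, 2.47], [-1.1, 4.24], [0.23, 1.98], [-2.94, 2.94]. Speed limits (rad/s): [2.57, 2.57, 3.14, 3.14, 3.14, 3.14, 3.14].

INTERFACE

Orientations are given as a 3x3 rotation matrix whose columns are the frame's x, y, z axes.
In Python, from workcell import r, effector, solver, viewer, order, readout gives the robot as it stands. The module is installed in compiled form; this text tells all that it offers. Calls block until the motion is done:
- r.goto(position, orientation): joint-space move of the TCP to a pose.
- r.move_straight(position, speed=0.15, ori=None, threshold=None): straight line of the TCP; ori=None keeps the orientation; speed is the mean speed in m/s. With threshold (N) it stops when the force on the tool has changed by that much, and returns True; else False.
- r.goto_joints(angles): joint-space move.
- effector.open_jaws() and effector.grasp(f_grip=None): open the fingers fully, or close them until they stop; f_grip is the grip in N (None keeps the last).
- r.sleep(seconds).
- solver.ik(position, orientation): joint angles nearest the present ones, or None.
- viewer.camera(name): name is "scene" or "top"; returns (picture, depth): 384x512x3 uint8, red, green, blue; 384x512 float32, m along the optical axis (not along the pixel's ray), 0 where there is no reading.
- viewer.camera_model(name): a dict with "fx", "fy", "cx", "cy" (pixels), "dist_coeffs" ([k1, k2, p1, p2, k3] as OpenCV has them; the pictures are not rectified), "extrinsics" (4x4, takes a point from camera to world coordinates). Camera axes: x right, y down, z forward; pixel columns grow to the right and rows downward; lengths in m; the calibration is good to about 2 mm. A picture is of the moment at which its call begins. camera_model takes no time and is no camera call.
A pose or a line that the arm cannot do raises r.MotionError and nothing moves.
- order.hand_in(): hands the job in; it is judged then, once.
Readings, each from a call of its own:
- readout.get_t(): time.
- readout.get_joints(): joint angles.
- readout.get_dq(): joint speeds.
- readout.get_effort(): joint torques, N m.
- readout.get_tcp_pos(): TCP position.
- readout.get_ee_rot(): TCP orientation.
- readout.get_ft_force(): force on the tool from outside, world axes, zero at the start.
- readout.get_wrist_torque(): the same for the moment, N m.
- readout.get_finger_gap(): finger opening in m.
- readout.get_grasp_force(): force on a finger pad.
Only numpy, scipy, OpenCV 4.12 (cv2) and the standard library are available. Lean on these libraries where they do the work, as an engineer would, in place of code of your own. Each camera call takes 0.05 s, during which the arm holds its last target. There are 200 camera calls.

TASK

The thick, long wooden dowel on the stock rack is to become a post for the model watchtower. Take it from the rack and lower it, without dropping it, into the pair of V-blocks of the drilling jig so that it beds down in both Vs, about centred end to end and overhanging both blocks alike, ready for clamping; then let go. Leave the thin dowel and the short thick one lying on the rack.

Things in the scene. Friction and masses are not known exactly. Their poses are not given: they have to be found in the camera images.
- log_center (a point): The workpiece: round dowel of bare pale wood, 40 mm in diameter, 180 mm long, about 0.15 kg, the only one both thick and long. It lies level in any of the rack's three bays, its axis 40 mm above the table. The point is its centre; its x axis runs along it. At its middle the sides are free down to the bare table: the rack's rails touch it no nearer than 25 mm from its centre.
- seat (a point): Where the workpiece's centre comes to rest in the fixed jig, 58 mm above the table. x: line of the Vs, y: level across, z: up. Two aluminium V-blocks, 22 mm thick along x, 72 wide, stand at 51 mm either side, an 80 mm gap between for the fingers. Vs: 90 degrees, 56 mm wide at the block tops (58 mm high), 28 deep; the dowel's axis settles level with the tops. Plywood base 170 x 110 x 12 mm.
- thin_center (a point): Bystander on the rack: dowel of the same wood, 24 mm in diameter, 180 mm long. The point is its centre, x runs along it. The fixed rack is two wooden rails 14 mm wide and 20 mm high that run across under the dowels, 74 mm clear between them, with chocks up to 29 mm high. The three bays are 85 mm apart; a dowel may roll a few mm in its bay.
- stub_center (a point): Bystander on the rack: dowel of the same wood, 40 mm in diameter like the workpiece but only 120 mm long. The point is its centre, x runs along it.
Mind the look-alikes: they are no part of the job. Several things look just like the part that bears seat: the one meant starts nearest to the robot's base.

How it is judged:
On the way:
1. the long thick dowel is lowered into the Vs while still held (centre within 20 mm of the seat, level and in line within 12 degrees) (distance between log_center and seat below 0.02 m and angle between the x axis of log_center and the x axis of seat, either way round below 0.21 rad and contact force between the fingers and log above 0.3 N), for 0.05 s.
At the end, for the whole second after the job is handed in: The long thick dowel lies at rest, released, bedded in both Vs: its centre within 15 mm of the seat along the Vs, within 8 mm across and 6 mm in height, its axis within 0.1 rad of the line of the Vs; the thin and the short dowels are within 40 mm of where they started (x of log_center in the frame of seat between -0.015 and 0.015 m and y of log_center in the frame of seat between -0.008 and 0.008 m and z of log_center in the frame of seat between -0.006 and 0.006 m and angle between the x axis of log_center and the x axis of seat, either way round below 0.1 rad and linear speed of log below 0.02 m/s and distance of each of thin_center, stub_center from where it was at the start of the episode below 0.04 m); the robot touches nothing.
It fails at once if the thin or the short dowel is lifted or thrown off the rack (distance of any of thin_center, stub_center from where it was at the start of the episode above 0.06 m).
It also fails if it takes over 40 s, if anything falls off the work surface, if the arm or the gripper's body presses on something with over 40 N, if the wrist force passes 120 N, or if a joint passes its speed limit or range.

## Working session

There is one attempt and no reset: what is moved stays moved. The work goes in short steps, each a Python script; the robot and the scene stay as the last script left them, time stands still between calls to the robot, and variables do not carry over. Pictures are saved under pics/ and viewed, at most 10 in all, crops included, and the job is handed in when it is done.

```bash
mkdir -p pics
cat > h.py <<'E'
import numpy as np, cv2
from workcell import r, effector, solver, viewer, order, readout
def cloud(name):
    im,d=viewer.camera(name); m=viewer.camera_model(name)
    K=np.array([[m["fx"],0,m["cx"]],[0,m["fy"],m["cy"]],[0,0,1]])
    v,u=np.mgrid[:384,:512]
    p=cv2.undistortPoints(np.stack([u,v],-1).reshape(-1,1,2).astype(float),K,np.array(m["dist_coeffs"])).reshape(384,512,2)
    P=np.dstack([p[...,0]*d,p[...,1]*d,d]); E=np.array(m["extrinsics"])
    W=P@E[:3,:3].T+E[:3,3]; W[d==0]=np.nan
    return im,W
E
python3 - <<'E'
from h import *
a,W=cloud("top");b,W2=cloud("scene")
np.savez("c0.npz",a=a,W=W,b=b,W2=W2)
for n,i in(("top",a),("scene",b)): cv2.imwrite(f"pics/{n}0.png",cv2.cvtColor(cv2.resize(i,(800,600)),cv2.COLOR_RGB2BGR))
for q in [(100,100),(100,400),(300,100),(300,400),(192,256)]: print(W[q].round(3))
print(readout.get_t())
E
```

```text
[ 0.757  0.376 -0.   ]
[ 0.752 -0.383  0.026]
[0.255 0.36  0.002]
[ 0.255 -0.38  -0.002]
[ 0.522 -0.023 -0.   ]
0.1
```

View pics/top0.png

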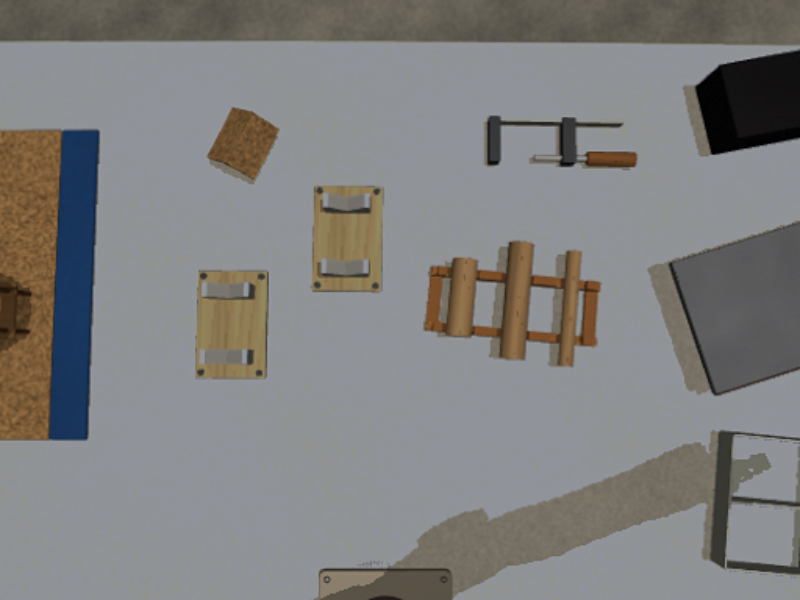

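View pics/scene0.png

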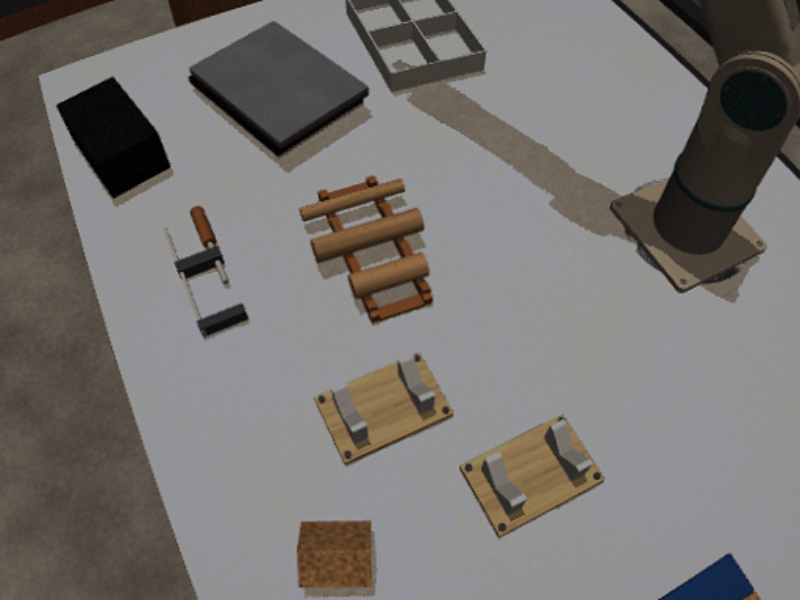

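The top view (800-px scale) shows three dowels on the rack: a short thick one at (462,297), a long thick one at (516,300) and a thin one at (570,308). There are two jigs, at (347,238) and (232,325). I'll measure all of these.

Run:
```python
from h import *
z=np.load("c0.npz");
for an,wn in (("a","W"),("b","W2")):
    W=z[wn];im=z[an];Z=np.nan_to_num(W[...,2],nan=-1)
    print(an)
    def comps(mask,minA,tag):
        n,l,s,c=cv2.connectedComponentsWithStats(mask.astype(np.uint8))
        for i in range(1,n):
            if s[i,4]<minA: continue
            P=W[l==i]; rc=cv2.minAreaRect(P[:,:2].astype(np.float32))
            bp=cv2.boxPoints(rc); e=[bp[1]-bp[0],bp[2]-bp[1]]; e=max(e,key=np.linalg.norm)
            print(tag,"px",c[i].round(),"ctr",np.round(rc[0],4),"size",np.round(rc[1],3),"long dir deg",round(np.degrees(np.arctan2(e[1],e[0]))%180,1),"R",round(np.hypot(*rc[0]),3),"zmax",np.nanpercentile(P[:,2],98).round(4))
    wk=(W[...,0]>.2)&(W[...,0]<.85)
    hsv=cv2.cvtColor(im,cv2.COLOR_RGB2HSV)
    comps(wk&(Z>.031)&(Z<.075)&(hsv[...,1]>70),60,"dowel")
    comps(wk&(Z>.022)&(Z<.075)&(hsv[...,1]<60),40,"block")
    comps(wk&(Z>.005)&(Z<.02)&(hsv[...,1]>50),300,"plate")
```

```text
a
dowel px [458.  67.] ctr [ 0.8268 -0.52  ] size [0.047 0.007] long dir deg 11.3 R 0.977 zmax 0.0738
dowel px [156.  90.] ctr [0.7692 0.2273] size [0.085 0.091] long dir deg 154.2 R 0.802 zmax 0.065
dowel px [463.  86.] ctr [ 0.7794 -0.5312] size [0.043 0.018] long dir deg 33.9 R 0.943 zmax 0.0735
dowel px [330. 192.] ctr [ 0.5185 -0.2027] size [0.041 0.179] long dir deg 174.5 R 0.557 zmax 0.0626
dowel px [364. 197.] ctr [ 0.5077 -0.2865] size [0.023 0.177] long dir deg 175.0 R 0.583 zmax 0.0469
dowel px [295. 190.] ctr [ 0.5232 -0.1176] size [0.04  0.119] long dir deg 174.9 R 0.536 zmax 0.0626
dowel px [  6. 198.] ctr [0.5004 0.5685] size [0.084 0.025] long dir deg 3.0 R 0.757 zmax 0.0732
block px [318.  87.] ctr [ 0.7796 -0.195 ] size [0.061 0.075] long dir deg 178.2 R 0.804 zmax 0.03
block px [363.  89.] ctr [ 0.7783 -0.2913] size [0.075 0.033] long dir deg 4.5 R 0.831 zmax 0.0309
block px [222. 130.] ctr [0.6715 0.0609] size [0.071 0.023] long dir deg 89.4 R 0.674 zmax 0.0608
block px [476. 196.] ctr [ 0.5046 -0.5666] size [0.216 0.213] long dir deg 17.1 R 0.759 zmax 0.0681
bloc
[... 1874 characters left out ...]
ax 0.0604
block px [223. 263.] ctr [0.6732 0.0626] size [0.075 0.021] long dir deg 88.7 R 0.676 zmax 0.0612
block px [363. 288.] ctr [0.434  0.2465] size [0.073 0.024] long dir deg 89.8 R 0.499 zmax 0.0605
block px [322. 309.] ctr [0.536  0.2451] size [0.071 0.024] long dir deg 89.7 R 0.589 zmax 0.0598
plate px [257. 195.] ctr [ 0.5261 -0.072 ] size [0.099 0.048] long dir deg 14.9 R 0.531 zmax 0.0197
plate px [244. 263.] ctr [0.6225 0.0642] size [0.112 0.169] long dir deg 178.9 R 0.626 zmax 0.0163
plate px [339. 306.] ctr [0.4842 0.2462] size [0.111 0.171] long dir deg 179.5 R 0.543 zmax 0.0163
plate px [458. 373.] ctr [0.3483 0.4816] size [0.062 0.14 ] long dir deg 149.2 R 0.594 zmax 0.0123
```

```bash
cat >> h.py <<'E'
def rot(deg):
    a=np.radians(deg); x=np.array([np.cos(a),np.sin(a),0]); z=np.array([0,0,-1.])
    return np.column_stack([x,np.cross(z,x),z])
def best(p,deg):
    q0=readout.get_joints(); c=[]
    for d in (deg,deg+180):
        q=solver.ik(p,rot(d))
        if q is not None: c.append((np.abs(np.array(q)-q0).max(),d,np.round(q,2)))
    c.sort(key=lambda t:t[0]); print(c); return rot(c[0][1])
LOG=(0.5193,-0.2035); LD=174.9; SEAT=(0.4833,0.2447); SD=179.7
E
python3 - <<'E'
from h import *
z=np.load("c0.npz"); t=cv2.resize(z["a"][140:250,110:400],(790,300),interpolation=cv2.INTER_CUBIC)
s=cv2.resize(z["b"][100:350,180:400],(264,300),interpolation=cv2.INTER_CUBIC)
t=cv2.resize(t,(530,300))
cv2.imwrite("pics/crop.png",cv2.cvtColor(np.hstack([t,s]),cv2.COLOR_RGB2BGR))
R=best((*LOG,.2),LD); r.goto((*LOG,.2),R)
im,_=cloud("scene"); cv2.imwrite("pics/above.png",cv2.cvtColor(cv2.resize(im[60:260,150:400],(750,600)),cv2.COLOR_RGB2BGR))
print(readout.get_tcp_pos(),readout.get_t(),readout.get_finger_gap())
E
```

```text
[(np.float64(1.2226698202302178), 354.9, array([ 0.23,  0.54,  0.13,  1.82, -0.1 ,  0.79, -1.24])), (np.float64(1.373528029338546), 174.9, array([ 0.75,  0.61, -0.66,  1.8 ,  0.47,  0.89,  1.35]))]
[ 0.51893696 -0.20495947  0.2000874 ] 1.925 0.0852427785412456
```

View pics/crop.png

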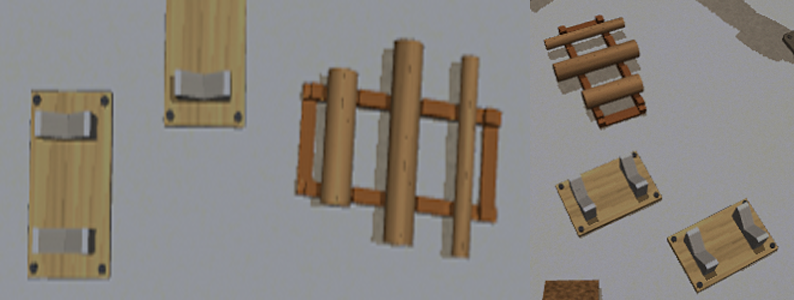

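View pics/above.png

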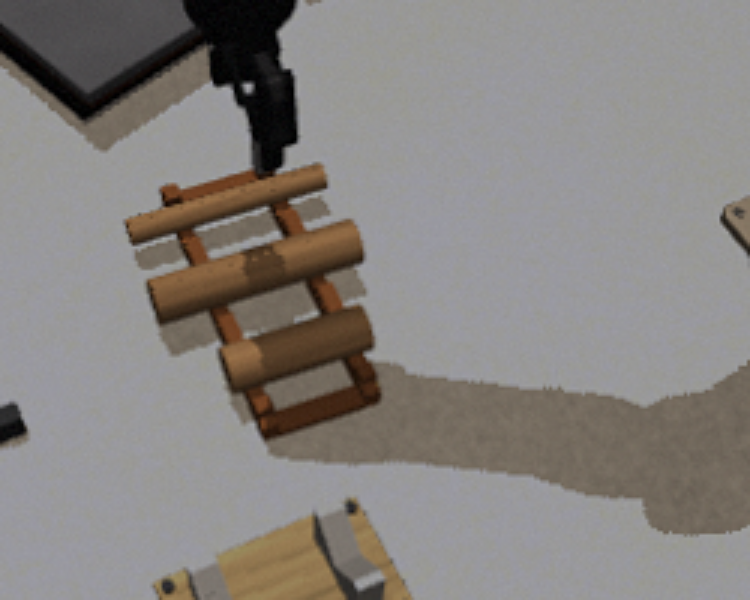

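In the crop, the candidate dowels are the stub at (340,135), the long thick one at (403,140) and the thin one at (465,155). I choose the middle one: it measures 41 x 179 mm with its top at 62 mm. The candidate jigs are (70,185) at R = 0.541 and (205,60) at R = 0.624, and the first is the nearer. The close view shows the gripper above the rack, with its shadow on the middle of the workpiece at (262,262). Next I descend and grasp.

Run:
```python
from h import *
p=lambda z:(LOG[0],LOG[1]-.001,z)
R=rot(354.9)
print(r.move_straight(p(.09),.15,R), readout.get_tcp_pos())
hit=r.move_straight(p(.021),.06,threshold=8)
print(hit,readout.get_tcp_pos(),readout.get_ft_force())
if not hit:
    effector.grasp(50); print(readout.get_finger_gap(),readout.get_grasp_force(),readout.get_ft_force())
    t=np.array(readout.get_tcp_pos())
    r.move_straight((t[0],t[1],.10),.08)
    r.move_straight((t[0],t[1],.2),.15)
    r.sleep(.3); print(readout.get_finger_gap(),readout.get_grasp_force(),readout.get_ft_force())
im,W=cloud("scene"); np.savez("c1.npz",b=im,W2=W); cv2.imwrite("pics/lift.png",cv2.cvtColor(cv2.resize(im[60:260,150:400],(750,600)),cv2.COLOR_RGB2BGR))
print(readout.get_tcp_pos(),readout.get_t())
```

```text
False [ 0.51985118 -0.20494505  0.0906334 ]
False [ 0.5196008  -0.20462332  0.02137882] [-0.41499555  0.62485821  0.1925515 ]
0.03902711164120576 49.78419899940491 [-1.04694825  1.47759984  5.1594188 ]
0.03863500395050679 50.314956307411194 [ 0.78725687 -0.36633177 -1.72449363]
[ 0.5191557  -0.20428677  0.19943182] 6.9083
```

View pics/lift.png

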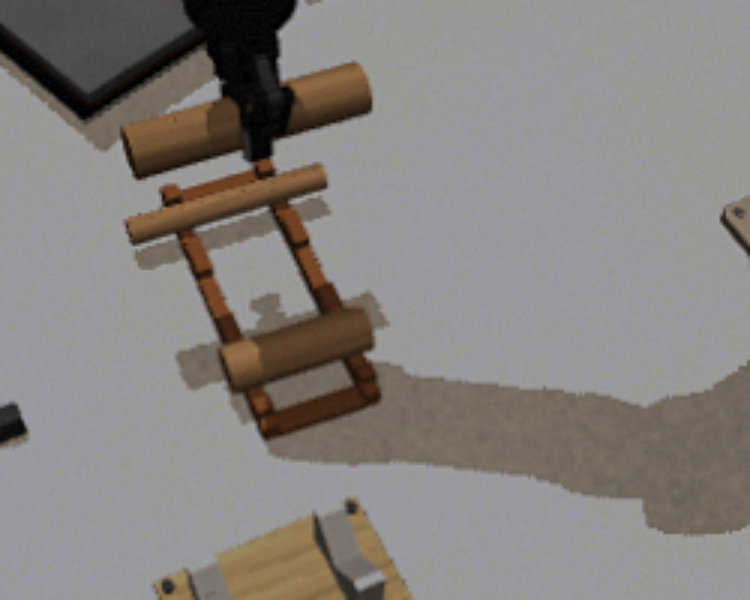

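The dowel is held level at (245,118), and the other two dowels haven't moved. I'll carry it above the seat at z = 0.15 and measure it there.

Run:
```python
from h import *
R=best((*SEAT,.2),-.3); r.goto((*SEAT,.2),R); 
r.move_straight((*SEAT,.12),.1,R); r.sleep(.2)
print(readout.get_tcp_pos(),readout.get_t(),readout.get_finger_gap())
for n in("scene","top"):
    im,W=cloud(n); hsv=cv2.cvtColor(im,cv2.COLOR_RGB2HSV)
    q=(abs(W[...,0]-SEAT[0])<.14)&(abs(W[...,1]-SEAT[1])<.05)&(W[...,2]>.105)&(W[...,2]<.175)&(hsv[...,1]>70)
    P=W[q]; print(n,len(P),"x",np.percentile(P[:,0],[0.5,99.5]).round(4),"top z",np.percentile(P[:,2],98).round(4))
    top=P[P[:,2]>np.percentile(P[:,2],80)]; 
    for lo,hi in((-.1,-.05),(.05,.1)):
        e=P[(P[:,0]-SEAT[0]>lo)&(P[:,0]-SEAT[0]<hi)]
        if len(e)>10: t=e[e[:,2]>np.percentile(e[:,2],98)-.004]; print(lo,len(e),"y",np.percentile(e[:,1],[1,99]).round(4),"ridge",t.mean(0).round(4))
    cv2.imwrite(f"pics/carry_{n}.png",cv2.cvtColor(cv2.resize(im,(800,600)),cv2.COLOR_RGB2BGR))
```

```text
[(np.float64(0.837199610217559), -0.3, array([-0.6 ,  0.52,  0.12,  1.86, -0.09,  0.77, -2.01])), (np.float64(1.5653646680428648), 179.7, array([ 0.12,  0.73, -1.06,  1.84,  0.74,  1.03,  0.33]))]
[0.48366872 0.24491403 0.1206358 ] 9.7083 0.03876467953756754
scene 1266 x [0.3967 0.5744] top z 0.1697
-0.1 145 y [0.2481 0.2658] ridge [0.405  0.2539 0.1584]
0.05 539 y [0.2281 0.2648] ridge [0.554  0.2468 0.1593]
top 1098 x [0.3945 0.572 ] top z 0.1618
-0.1 346 y [0.2254 0.2619] ridge [0.4143 0.245  0.1592]
0.05 327 y [0.2247 0.2612] ridge [0.5531 0.2439 0.1592]
```

View pics/carry_scene.png

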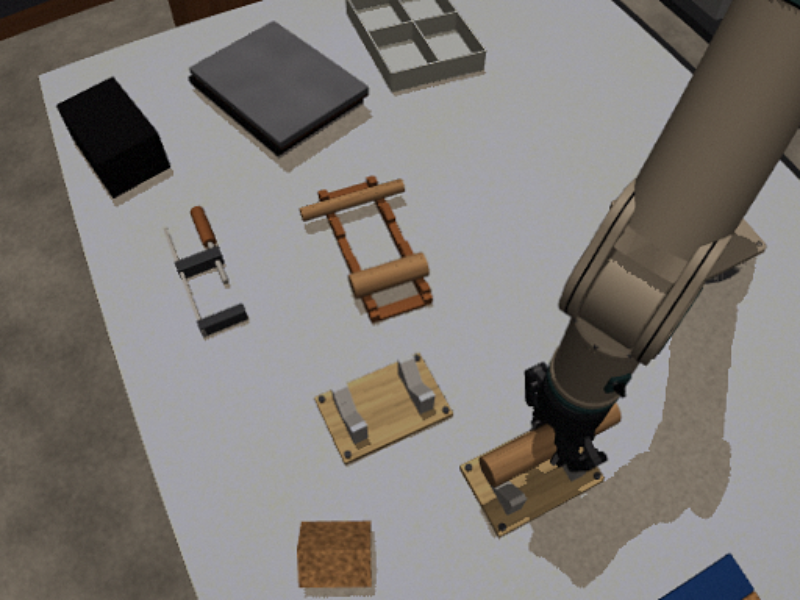

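The dowel hangs above the nearer jig at (545,445). In the top camera its centre is (0.4833, 0.2433), against (0.4827, 0.2440) for the jig. I lower it until it touches.

Run:
```python
from h import *
p=lambda z:(*SEAT,z)
print(r.move_straight(p(.055),.1))
h=r.move_straight(p(.036),.03,threshold=10); r.sleep(.2)
print(h,readout.get_tcp_pos(),readout.get_ft_force(),readout.get_grasp_force())
effector.open_jaws(); print(readout.get_finger_gap(),readout.get_ft_force())
t=np.array(readout.get_tcp_pos())
r.move_straight((t[0],t[1],.18),.15); 
r.goto((.45,-.02,.25),readout.get_ee_rot()); r.sleep(.3)
im,W=cloud("top"); hsv=cv2.cvtColor(im,cv2.COLOR_RGB2HSV)
P=W[(abs(W[...,0]-SEAT[0])<.14)&(abs(W[...,1]-SEAT[1])<.05)&(W[...,2]>.061)&(hsv[...,1]>70)]
rc=cv2.minAreaRect(P[:,:2].astype(np.float32)); print(rc,np.percentile(P[:,2],98),readout.get_t())
cv2.imwrite("pics/end.png",cv2.cvtColor(cv2.resize(im,(800,600)),cv2.COLOR_RGB2BGR))
```

```text
False
True [0.48328897 0.2445458  0.03958677] [-0.4330588  -0.54959888  6.82893614] 50.98553717136383
0.08523829018781823 [-0.28984548  0.3225967   0.18958399]
((0.48364683985710144, 0.243746817111969), (0.038908783346414566, 0.17763319611549377), 89.78424072265625) 0.08113607653301419 14.375
```

View pics/end.png

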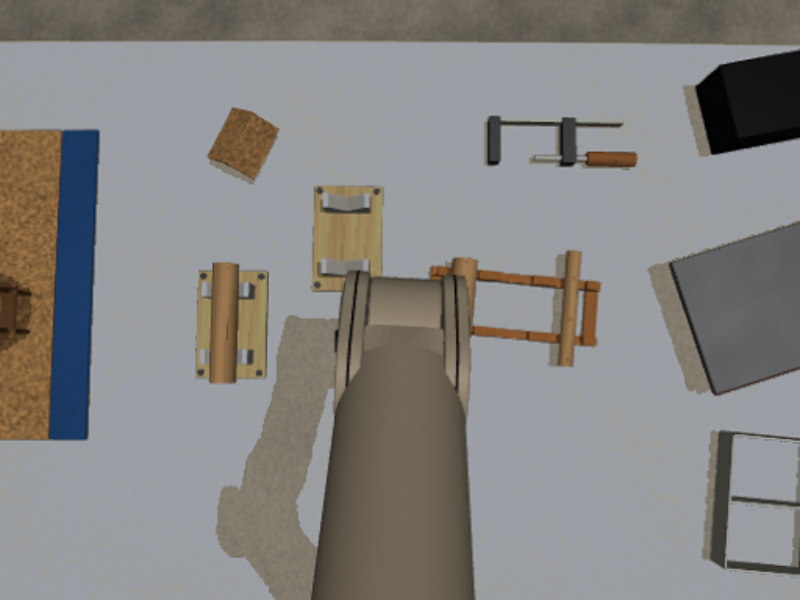

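The dowel lies bedded in both Vs at (224,323), overhanging both ends alike. It is centred within about 1 mm, and its top height of 0.081 m less the known +3 mm depth bias is the seated height. The arm is clear, so I hand in.

```bash
python3 -c "
from h import *
print(order.hand_in(),readout.get_t())"
```

```text
the job is handed in; nothing more can be done
the job is handed in; nothing more can be done
```

The long thick dowel is bedded in both Vs of the nearer jig, centred to about 1 mm and released; the thin and short dowels are still on the rack, and the job was handed in at about 14.4 s of the 40 s (no verdict was shown).

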